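# Follow a banded glass on the coasting inspection turntable

### The job

Give the inspection turntable a smooth push, either way round, so that it runs free at about one turn in six seconds (never faster than one turn in four), and let go. While it is still coasting at no less than a turn in fifteen seconds, follow the yellow-banded glass round with the tool for four seconds without a break: the point between the finger pads stays centred over the glass's mouth to within about 2 cm and 4 to 9 cm above its rim, touching nothing. Then back off and let the turntable come to a standstill, with all three glasses standing where they were on it; never touch a glass or hit the turntable hard, and leave the things round about alone.

Things in the scene. Friction and masses are not known exactly. Their poses are not given: they have to be found in the camera images.
- turntable: inspection turntable: fixed dark steel foot (radius 100 mm, 12 mm tall) under a free-running white round platter (radius 145 mm, top 50 mm above the table) that spins about the vertical through this origin. Origin: centre of the foot's underside, on the table, z up; it does not turn with the platter. Four places 90 degrees apart: three glasses and the peg
- platter (a joint): platter angle, rad, 0 at start, no limits, grows counter-clockwise from above. Platter 1.2 kg nominal, inertia with glasses about 0.019 kg m2. Bearing drag nearly constant, 0.0012 N m: running free it loses about 0.06 rad/s per second (0.04 to 0.08 by load), so from one turn in six seconds it stops by itself in 13 to 27 s
- peg_top (a point): centre of the top of the orange upright push peg fixed to the platter, 20 mm in diameter, standing 70 mm up from the platter (its top 120 mm above the table), 115 mm from the spin axis; pushing it sideways with the closed fingers turns the platter
- banded_glass: the glass to follow: amber, with a yellow band round its rim and a yellow disc on its inner floor; straight-sided drinking glass, 75 mm tall, 66 mm across the mouth, 200 g nominal, wall 3 mm, standing loose on the platter with its axis 100 mm from the spin axis; origin at the centre of its underside (50 mm above the table), z up
- banded_rim (a point): centre of the mouth of the yellow-banded glass, 125 mm above the table, 75 mm above that glass's underside; z up
- plain_glass_a: clear glass without band; straight-sided drinking glass, 75 mm tall, 66 mm across the mouth, 200 g nominal, wall 3 mm, standing loose on the platter with its axis 100 mm from the spin axis; origin at the centre of its underside (50 mm above the table), z up
- plain_glass_b: clear glass without band; straight-sided drinking glass, 75 mm tall, 66 mm across the mouth, 200 g nominal, wall 3 mm, standing loose on the platter with its axis 100 mm from the spin axis; origin at the centre of its underside (50 mm above the table), z up
- water_bottle: bystander: clear bottle with red cap, 64 mm in diameter, 190 mm tall, standing on the table to the left; origin at the centre of its underside
- spare_glass: bystander: clear glass like the others, 75 mm tall, standing on the table to the left; origin at the centre of its underside
- sticker_tray: bystander: grey open tray 120 x 90 x 35 mm on the table to the right; origin at the centre of its underside
Things that resemble listed ones, but are neither listed nor needed, are in the scene too. What is meant by the banded_glass is not red, and is the smaller of those in its own colour.

How it is judged:
By the outcome, as a careful person would: the job done as asked, in the order asked, and still so for the second after the job is handed in, with the robot touching nothing.
It also fails if it takes over 72 s, if anything falls off the work surface, if the arm or the gripper's body presses on something with over 40 N, if the wrist force passes 120 N, or if a joint passes its speed limit or range.

### The arm

A 6-joint arm with a two-finger parallel gripper is mounted at the origin on the work surface. World frame = base frame: x ahead of the robot, y to its left, z up, the work surface at z = 0. Lengths are in mm, angles in rad, forces in N, time in s.
With the tool pointing down it reaches from about 325 to 775 mm from the base axis. Payload 5.5 kg.
Tool frame: the origin (TCP) lies between the finger pads, 19 mm behind the fingertips; this is the grasp point; z points along the fingers, y is the line along which they close (so a half turn about z gives the same grasp; the last joint's range is limited). The gripper opens to 88 mm and grips with 3 to 60 N. Pads are 20 mm wide; open, the fingers measure 115 mm over their backs; the gripper's body (75 mm by 178 mm) begins 61 mm behind the grasp point.
Start: joints at [1.1, 0.091, 1.231, -0, 1.82, -0.057], TCP at [241.261, 549.372, 241.331] pointing down, gripper open.
Joint ranges: [-2.87, 2.87], [-0.86, 2.18], [0.17, 2.46], [-1.51, 4.65], [0.06, 2.69], [-2.65, 2.65]. Speed limits (rad/s): [2.57, 2.57, 3.01, 3.14, 3.14, 3.14].

### API

Orientations are given as a unit quaternion [w, x, y, z].
In Python, from cell import arm, optics gives the robot as it stands.
- The arm moves only by the tool apply_moves, never from a script. Its argument "plan" is a list of rows, each a list of 4 numbers: the shift along the tool's x, y, z in m, then the turn about the tool's z in degrees. In form: [[x, y, z, yaw], ...]. A call has exactly 10 rows; each row shifts and turns the commanded pose from where the row before left it, along the tool's axes as they then stand; what a row does not reach is not made up. A row lasts 1/10 s, in which the tool goes at most 50 mm and 8.59 degrees, less where a joint would pass 70% of its speed; a pose out of reach is approached as far as the arm can. A call is refused whole if a number of a shift passes 0.05 or a number of a turn 8.59, either way. A call with a gripper value outside its range is refused whole. "hand" is the opening, from -1 (shut) to 1 (fully open), set as the call begins (left out, the last holds). The fingers move at their own pace and stop on an object; "newtons" is the grip in N (left out, the last holds). Time passes only in rows, so rows that do not move let the fingers close, or fill a call up. It gives the time, the measured TCP pose, the force, the opening and the grip force at its end, in the units of the state.
- arm.get_obs(): the state, without advancing time (a new reading comes with each control period).
- optics.camera(name): name is "scene" or "top" or "wrist"; returns (picture, depth): 400x640x3 uint8, red, green, blue; 400x640 float32, mm along the optical axis (not along the pixel's ray), 0 where there is no reading.
- optics.camera_model(name): a dict with "K" (3x3 intrinsics, pixels), "xyz" and "orientation" of the camera in the world; the wrist camera has in their place "tool_from_camera" (4x4, takes a point from camera to tool coordinates, whose origin is the TCP and whose axes are the flange's). Camera axes: x right, y up, looking along -z (the intrinsics and any distortion apply to the point x, -y, -z); pixel columns grow to the right and rows downward; lengths in mm; the calibration is good to about 2 mm. A picture is of the moment at which its call begins: read the wrist's pose just before it. camera_model takes no time and is no camera call.
- arm.sign_off(): hands the job in; it is judged then, once.
The state is a dict: "clock": time; "joint_pos": joint angles; "joint_velocities": joint speeds; "joint_efforts": joint torques, N m; "tcp_pos": TCP position; "tool_rot": TCP orientation; "force": force on the tool from outside, world axes, zero at the start; "torque": the same for the moment, N m; "opening": finger opening in mm; "finger_force": force on a finger pad.
Only numpy, scipy, OpenCV 4.12 (cv2) and the standard library are available. Lean on these libraries where they do the work, as an engineer would, in place of code of your own. Each camera call takes 0.05 s, during which the arm holds its last target. There are 200 camera calls.

## Working session

There is one attempt and no reset: what is moved stays moved. The work goes in short steps, Python scripts to look and compute and a tool call to move; the robot and the scene stay as the last step left them, time stands still between calls to the robot, and variables do not carry over. Pictures are saved under pics/ and viewed, at most 10 in all, crops included, and the job is handed in when it is done.

Besides the shell and the picture viewer there is one more tool, called after ">>>" as name(argument=value, ...) on one line, values as JSON. apply_moves: Moves the arm, as the interface text tells. Its arguments: {"type":"object","properties":{"plan":{"type":"array","items":{"type":"array","items":{"type":"number"}}},"hand":{"type":"number"},"newtons":{"type":"number"}},"required":["plan"]}

```bash
mkdir -p pics; ls; python3 - <<'E'
from cell import arm, optics
import cv2,numpy as np
o=arm.get_obs();print(o)
for n in ("top","scene"):
    p,d=optics.camera(n);cv2.imwrite(f"pics/{n}0.png",p[:,:,::-1]);np.save(f"{n}0.npy",d)
    print(optics.camera_model(n))
print(optics.camera_model("wrist"))
E
```

```text
pics
{'clock': 0.0, 'joint_pos': array([ 1.10028505e+00,  9.18505130e-02,  1.23186196e+00,  3.21646633e-05,
        1.81979980e+00, -5.67173493e-02]), 'joint_velocities': array([-0.00140743, -0.00120547,  0.00200322,  0.00059176, -0.00196005,
       -0.00038826]), 'joint_efforts': array([-9.46635773e-04, -4.46444106e+01, -4.06455517e+01,  6.99600508e-02,
        2.91102205e-02, -1.36801609e-04]), 'tcp_pos': array([241.13683131, 549.13147892, 240.22535701]), 'tool_rot': array([-2.65151038e-04,  2.05420075e-01,  9.78673424e-01, -9.22591127e-04]), 'force': array([-0.12338623, -0.1887946 ,  0.0296043 ]), 'torque': array([ 0.01066837, -0.01327012,  0.02690107]), 'finger_force': 0.0, 'opening': 87.95774605926846}
{'K': array([[389.0916198 ,   0.        , 321.65140455],
       [  0.        , 389.0916198 , 197.36501881],
       [  0.        ,   0.        ,   1.        ]]), 'xyz': array([ 477.22326676,    3.94101762, 1318.28028605]), 'orientation': array([-0.69785391, -0.02787798,  0.0244473 ,  0.71527972])}
{'K': array([[383.55681399,   0.        , 316.03019349],
       [  0.        , 383.55681399, 199.39505791],
       [  0.        ,   0.        ,   1.        ]]), 'xyz': array([1114.76145361,  548.19376209,  740.97882676]), 'orientation': array([0.34932277, 0.15750848, 0.39829805, 0.83338067])}
{'K': array([[333.21486567,   0.        , 315.72745232],
       [  0.        , 333.21486567, 197.48342005],
       [  0.        ,   0.        ,   1.        ]]), 'tool_from_camera': array([[ 4.49853649e-04,  9.65935724e-01,  2.58781713e-01,
         6.99685919e+01],
       [ 9.99999776e-01, -3.06065959e-04, -5.95921185e-04,
        -5.09527114e-02],
       [-4.96417288e-04,  2.58781923e-01, -9.65935645e-01,
        -1.42069809e+02],
       [ 0.00000000e+00,  0.00000000e+00,  0.00000000e+00,
         1.00000000e+00]])}
```

View pics/top0.png

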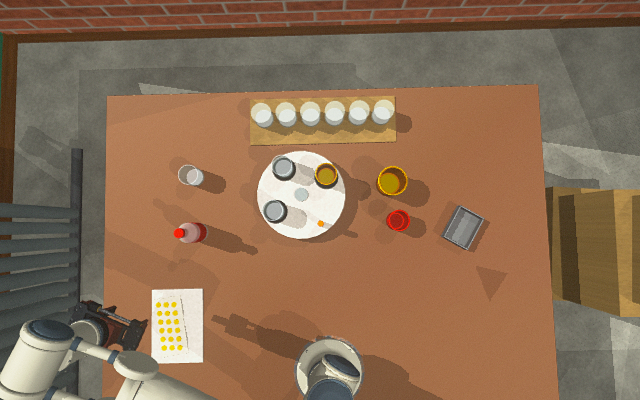

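View pics/scene0.png

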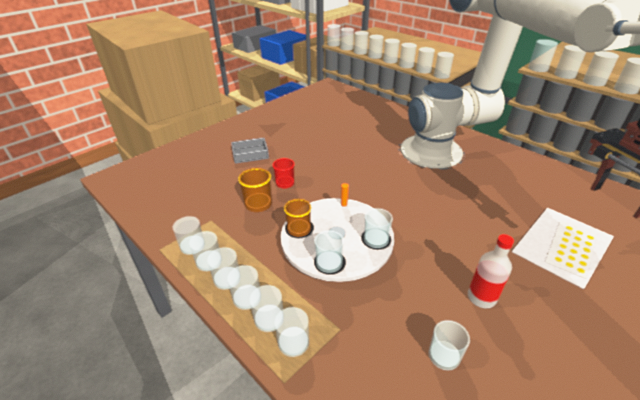

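The top view shows the platter centred near (301,195), the banded glass at (326,174), the peg at (321,223) and plain glasses at (284,168) and (275,211). The larger amber glass at (392,181) and the red one at (398,220) stand off the platter. I'll enlarge the platter to read it more closely.

```bash
cat > h.py <<'E'
import numpy as np, cv2
from scipy.spatial.transform import Rotation as R
from cell import arm, optics
def rot(q): return R.from_quat(np.roll(q,-1)).as_matrix()
def at_z(name,u,v,z):
    "world point at height z seen at pixel u,v"
    m=optics.camera_model(name);K=m["K"]
    d=rot(m["orientation"])@np.array([(u-K[0,2])/K[0,0],-(v-K[1,2])/K[1,1],-1])
    return m["xyz"]+d*(z-m["xyz"][2])/d[2]
def proj(name,P):
    m=optics.camera_model(name);K=m["K"]
    c=rot(m["orientation"]).T@(np.asarray(P,float)-m["xyz"])
    return K[0,2]-K[0,0]*c[0]/c[2],K[1,2]+K[1,1]*c[1]/c[2]
E
python3 - <<'E'
from h import *
p=cv2.imread("pics/top0.png")
c=cv2.resize(p[140:250,245:425],None,fx=4.4,fy=4.4,interpolation=cv2.INTER_CUBIC);cv2.imwrite("pics/crop.png",c)
h=cv2.cvtColor(p,cv2.COLOR_BGR2HSV)
w=((h[:,:,1]<25)&(h[:,:,2]>200)).astype(np.uint8);w[:145]=0;w[245:]=0;w[:,:250]=0;w[:,350:]=0
pts=cv2.findNonZero(w);print(cv2.boundingRect(pts))
hull=cv2.convexHull(pts);e=cv2.fitEllipse(hull);print(e)
print("centre",at_z("top",*e[0],50))
for a in range(0,360,45):pass
o=((h[:,:,0]>5)&(h[:,:,0]<16)&(h[:,:,1]>200)&(h[:,:,2]>180)).astype(np.uint8);o[:210]=0;o[235:]=0;o[:,:305]=0;o[:,335:]=0
y,x=np.nonzero(o);print("peg px",x.min(),x.max(),y.min(),y.max(),x.mean(),y.mean(),at_z("top",x.mean(),y.mean(),120))
E
```

```text
(257, 151, 88, 88)
((300.6043701171875, 194.48797607421875), (86.8957748413086, 87.06305694580078), 172.06349182128906)
centre [582.48533886  77.5492733   50.        ]Traceback (most recent call last):
  File "<stdin>", line 11, in <module>
    return umr_minimum(a, axis, None, out, keepdims, initial, where)
ValueError: zero-size array to reduction operation minimum which has no identity
```

View pics/crop.png

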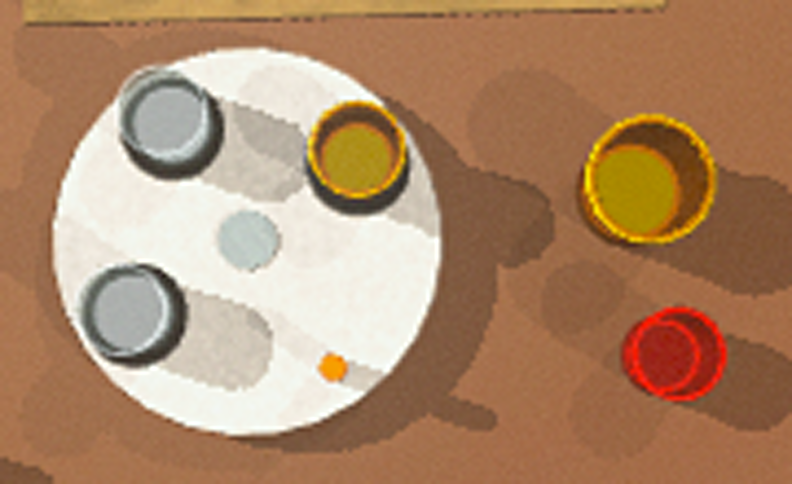

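```bash
python3 - <<'E'
from h import *
f=lambda u,v:(245+(u+.5)/4.4-.5,140+(v+.5)/4.4-.5)
C=at_z("top",300.9,194.4,50)
print("C",C,at_z("top",*f(248,240),50),at_z("scene",337,238,50))
for n,u,v,z in (("peg",333,367,120),("rim",357,150,125),("A",168,115,125),("B",132,312,125),("big",650,180,80),("red",681,350,75)):
    P=at_z("top",*f(u,v),z);d=(P-C)[:2];print(n,P.round(1),np.hypot(*d).round(1),np.degrees(np.arctan2(d[1],d[0])).round(1))
_,d=optics.camera("top")
for n,u,v in(("peg",320,223),("big rim",406,180),("bot",177,233),("redrim",388,220),("tray",463,228)):
    print(n,(1318-d[v-1:v+2,u-1:u+2]).round(0).tolist())
print(at_z("top",391,181,100),at_z("top",397,220,75),at_z("top",180,233,190))
E
```

```text
C [582.74993193  76.57621624  50.        ] [583.53423246  76.30719371  50.        ] [596.96356828  91.02347145  50.        ]
peg [487.2  14.8 120. ] 113.8 -147.1
rim [638.7  -5.8 125. ] 99.6 -55.8
A [666.9 126.5 125. ] 97.8 30.7
B [528.9 154.  125. ] 94.3 124.8
big [ 617.5 -218.5   80. ] 297.1 -83.3
red [ 493.7 -237.1   75. ] 326.1 -105.8
peg [[122.0, 124.0, 127.0], [123.0, 122.0, 124.0], [124.0, 123.0, 118.0]]
big rim [[91.0, 96.0, 91.0], [91.0, 95.0, 97.0], [94.0, 96.0, 92.0]]
bot [[194.0, 190.0, 187.0], [193.0, 198.0, 194.0], [191.0, 189.0, 191.0]]
redrim [[35.0, 75.0, 81.0], [39.0, 76.0, 78.0], [47.0, 79.0, 74.0]]
tray [[9.0, 13.0, 12.0], [10.0, 14.0, 13.0], [7.0, 14.0, 14.0]]
[ 613.81521716 -210.63923133  100.        ] [ 491.1996741  -229.43798967   75.        ] [467.75874693 420.77340289 190.        ]
```

Everything agrees with the given sizes: centre about (583,76), peg radius 114, glass radii 94–100, with right angles between them. I'll push counter-clockwise with the tool's −x face, which already points near the push tangent, so no yaw is needed. First I'll go to a pose behind the peg with the fingers closed.

>>> apply_moves(plan=[[-0.01,-0.01,0,0],[-0.02,-0.02,0,0],[-0.025,-0.025,0,0],[-0.025,-0.025,0,0],[-0.025,-0.025,0,0],[-0.025,-0.025,0,0],[-0.025,-0.025,0,0],[-0.025,-0.025,0,0],[-0.025,-0.025,0,0],[-0.025,-0.025,0,0]], hand=-1, newtons=20)

```text
clock: 1.15
tcp_pos: [359.4, 244.2, 241.3]
tool_rot: [0.0, 0.206, 0.979, -0.0]
force: [0.1, 1.0, -0.4]
opening: 11.2
finger_force: 0.0
```

>>> apply_moves(plan=[[-0.025,-0.025,0,0],[-0.025,-0.025,0,0],[-0.025,-0.025,0,0],[-0.025,-0.025,0,0],[-0.025,-0.025,0,0],[-0.02,-0.02,0,0],[-0.015,-0.01,0.02,0],[-0.005,0,0.03,0],[0,0,0,0],[0,0,0,0]])

```text
clock: 2.15
tcp_pos: [447.4, 37.8, 191.4]
tool_rot: [-0.001, 0.206, 0.979, -0.0]
force: [0.6, 0.3, 1.0]
opening: 0.6
finger_force: 0.0
```

```bash
cat >> h.py <<'E'
C=np.array([583.2,76.0])
def orange(p):
    h=cv2.cvtColor(p,cv2.COLOR_RGB2HSV);return (h[:,:,0]>=8)&(h[:,:,0]<=20)&(h[:,:,1]>200)&(h[:,:,2]>225)
def show(tag):
    p,d=optics.camera("top");cv2.imwrite(f"pics/{tag}.png",cv2.resize(p[140:250,245:425],None,fx=4.4,fy=4.4,interpolation=cv2.INTER_CUBIC)[:,:,::-1]);return p,d
E
python3 - <<'E'
from h import *
o=arm.get_obs();print(o["clock"],o["tcp_pos"],o["tool_rot"],o["opening"],o["joint_velocities"].round(4))
p,d=show("pre")
E
```

```text
2.15 [447.3770479   37.75128314 191.37498113] [-6.43220214e-04  2.05646067e-01  9.78626211e-01 -1.45596354e-04] 0.6070637806674986 [ 0.0147 -0.014  -0.0415 -0.0006 -0.0007  0.0018]
```

View pics/pre.png

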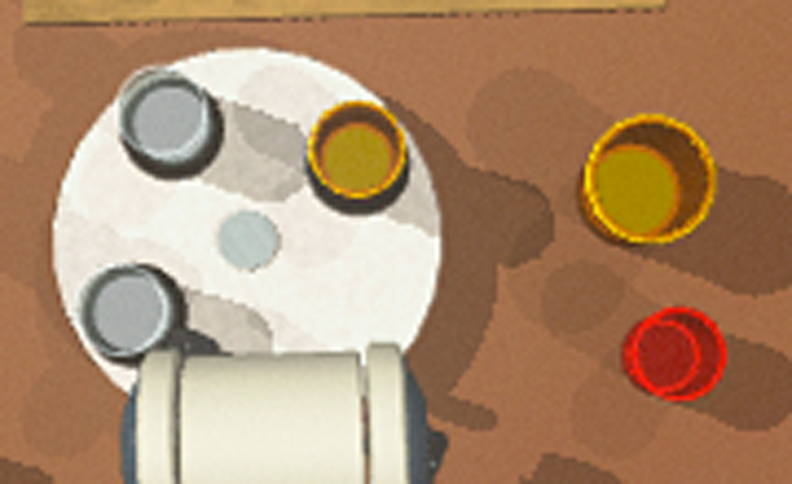

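The arm hides the peg in the top view, but nothing has moved. I'll descend beside the peg with about 25 mm of gap.

>>> apply_moves(plan=[[0,-0.001,0.01,0],[0,-0.001,0.017,0],[0,-0.001,0.017,0],[0,-0.001,0.017,0],[0,-0.001,0.015,0],[0,-0.002,0.01,0],[0,0,0,0],[0,0,0,0],[-0.002,0,0,0],[-0.003,0,0,0]])

```text
clock: 3.2
tcp_pos: [450.5, 29.6, 106.3]
tool_rot: [0.001, 0.205, 0.979, 0.0]
force: [-0.1, 0.2, 0.7]
opening: 0.7
finger_force: 0.0
```

```bash
python3 - <<'E'
from h import *
o=arm.get_obs();print(o["clock"],o["tcp_pos"],o["force"])
n=rot(o["tool_rot"]);print(n[:2,:2].round(3))
a=np.radians(-147);peg=C+115*np.array([np.cos(a),np.sin(a)]);print("peg in tool",(n[:2,:2].T@(peg-o["tcp_pos"][:2])).round(1))
# arc rows in tool axes: creep then accelerate
w=np.linspace(.3,1.04,11)
ang=a
for k in range(14):
    om=w[min(k,10)];a2=ang+om*.1;d=115*np.array([np.cos(a2)-np.cos(ang),np.sin(a2)-np.sin(ang)]);ang=a2
    print(k,np.degrees(a2).round(1),(n[:2,:2].T@d).round(1))
p,d=optics.camera("wrist");cv2.imwrite("pics/w1.png",p[:,:,::-1])
E
```

```text
3.2 [450.51383046  29.62331112 106.30176741] [-0.0681074   0.17046267  0.65903947]
[[-0.916  0.402]
 [ 0.402  0.916]]
peg in tool [-39.7  -0.3]
0 -145.3 [-2.9 -1.9]
1 -143.1 [-3.7 -2.2]
2 -140.6 [-4.5 -2.4]
3 -137.6 [-5.4 -2.6]
4 -134.2 [-6.3 -2.6]
5 -130.3 [-7.3 -2.5]
6 -126.1 [-8.3 -2.1]
7 -121.4 [-9.3 -1.6]
8 -116.3 [-10.2  -0.9]
9 -110.7 [-11.1   0. ]
10 -104.8 [-11.9   1.2]
11 -98.8 [-11.7   2.5]
12 -92.9 [-11.4   3.7]
13 -86.9 [-10.9   4.8]
```

View pics/w1.png

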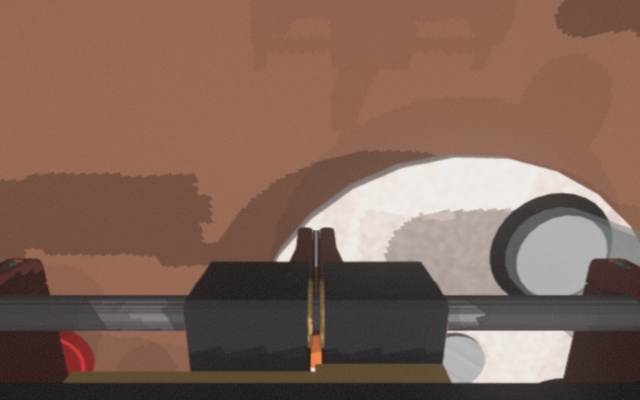

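The wrist view shows the orange peg directly behind the closed fingers (column about 316), so it is centred on the face. I'll creep into contact, then ramp up.

>>> apply_moves(plan=[[-0.004,0,0,0],[-0.004,0,0,0],[-0.004,0,0,0],[-0.003,0,0,0],[-0.002,0,0,0],[-0.002,0,0,0],[-0.002,0,0,0],[-0.002,-0.001,0,0],[-0.002,-0.001,0,0],[-0.003,-0.002,0,0]])

```text
clock: 4.25
tcp_pos: [474.0, 14.7, 105.4]
tool_rot: [0.0, 0.205, 0.979, 0.0]
force: [-0.2, 1.4, -0.4]
opening: 0.3
finger_force: 0.5
```

```bash
cat >> h.py <<'E'
def glass_angle(p,lo=0):
    "banded glass angle (deg) from top view: yellow/amber blob near the platter"
    h=cv2.cvtColor(p,cv2.COLOR_RGB2HSV);m=((h[:,:,0]>=12)&(h[:,:,0]<=32)&(h[:,:,1]>190)&(h[:,:,2]>90)).astype(np.uint8)
    cu,cv=proj("top",[*C,80]);m=m*(np.hypot(np.arange(640)[None]-cu,np.arange(400)[:,None]-cv)<52)
    n,l,s,c=cv2.connectedComponentsWithStats(m.astype(np.uint8));out=[]
    for i in range(1,n):
        if s[i,4]<60: continue
        x,y,w,hh=s[i,:4];P=at_z("top",x+(w-1)/2,y+(hh-1)/2,115)[:2]-C
        out.append((round(float(np.degrees(np.arctan2(P[1],P[0]))),1),round(float(np.hypot(*P)),1),s[i].tolist()))
    return out
E
python3 - <<'E'
from h import *
o=arm.get_obs();print(o["clock"],o["tcp_pos"],o["force"])
print(glass_angle(cv2.imread("pics/top0.png")[:,:,::-1].copy()))
print(glass_angle(optics.camera("top")[0]))
E
```

```text
4.25 [474.04400223  14.6570762  105.39568344] [-0.20003293  1.38005399 -0.39464766]
[(-54.7, 99.5, [315, 163, 22, 22, 286])]
[(-48.2, 100.7, [313, 160, 22, 22, 276])]
```

>>> apply_moves(plan=[[-0.0031,-0.0015,0,0],[-0.0041,-0.0018,0,0],[-0.0051,-0.002,0,0],[-0.0062,-0.002,0,0],[-0.0072,-0.002,0,0],[-0.0083,-0.0018,0,0],[-0.0094,-0.0014,0,0],[-0.0105,-0.0007,0,0],[-0.0115,0.0003,0,0],[-0.0119,0.0015,0,0]])

```text
clock: 5.3
tcp_pos: [541.1, -27.3, 105.3]
tool_rot: [0.0, 0.206, 0.979, 0.0]
force: [0.1, 0.4, -0.1]
opening: 0.4
finger_force: 0.0
```

```bash
python3 - <<'E'
from h import *
o=arm.get_obs();print(o["clock"],o["tcp_pos"],o["force"])
E
```

```text
5.3 [541.13500611 -27.27893268 105.2636414 ] [ 0.06608346  0.36618376 -0.13019982]
```

>>> apply_moves(plan=[[-0.0117,0.0027,0,0],[-0.0113,0.0038,0,0],[-0.006,0.0025,0,0],[-0.001,0.001,-0.005,0],[0.003,0,-0.02,0],[0.003,0,-0.03,0],[0,0,-0.03,0],[0,0,-0.02,0],[0,0,-0.005,0],[0,0,0,0]])

```text
clock: 6.3
tcp_pos: [566.3, -27.3, 216.2]
tool_rot: [0.001, 0.205, 0.979, 0.0]
force: [0.5, 0.0, -0.7]
opening: 0.4
finger_force: 0.0
```

```bash
python3 - <<'E'
from h import *
o=arm.get_obs();print(o["clock"],o["tcp_pos"],o["force"])
for i in range(4):
    t=arm.get_obs()["clock"];p,_=show(f"s{i}");print(t,glass_angle(p))
E
```

```text
6.3 [566.34928823 -27.26724364 216.24823318] [ 0.50777543  0.01617038 -0.69359107]
6.3 [(51.3, 103.6, [263, 162, 22, 22, 275])]
6.35 [(55.1, 102.5, [262, 164, 22, 22, 281])]
6.4 [(57.5, 103.4, [261, 165, 22, 22, 281])]
6.45 [(61.4, 103.0, [260, 167, 22, 22, 291])]
```

View pics/s3.png

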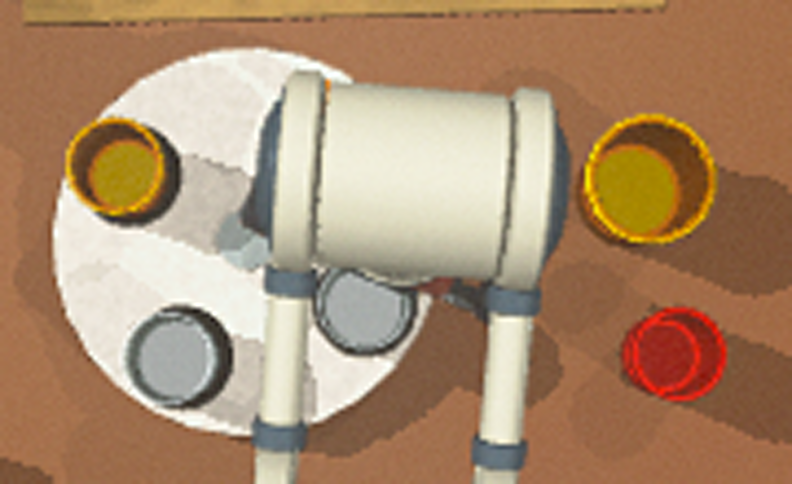

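The platter runs free at about 1.1 rad/s (one turn in 5.6 s or so). The banded glass is at upper left, crop (115,167), and the arm is clear above. I'll plan an intercept over the glass from an angle model.

```bash
sed -i 's/,115)\[:2\]-C/,125)[:2]-C/; s/^C=.*/C=np.array([583.7,76.8])/' h.py; cat >> h.py <<'E'
import json
def fit(S):
    "S: (t, unwrapped deg) -> theta(t) with drag 0.06 rad/s^2"
    t,a=np.array(S).T;a=np.radians(a)+.03*(t-t[0])**2
    w,a0=np.polyfit(t-t[0],a,1)
    return t[0],a0,w
def theta(m,t): return m[1]+m[2]*(t-m[0])-.03*(t-m[0])**2
def rows(m,blend=10,z=190,r=100,n=10):
    o=arm.get_obs();t0=o["clock"];T=rot(o["tool_rot"]);p0=o["tcp_pos"];prev=p0.copy()
    g=lambda t:np.array([*(C+r*np.array([np.cos(theta(m,t)),np.sin(theta(m,t))])),z])
    out=[]
    for k in range(1,n+1):
        s=min(k/blend,1);s=s*s*(3-2*s);p=(1-s)*(p0-g(t0))+g(t0+.1*k) if k<=blend else g(t0+.1*k)
        d=T.T@(p-prev);prev=p;out.append([round(float(x)/1000,4) for x in d]+[0])
    print("t0",t0,"err",(p0-g(t0)).round(1),"w",m[2]-.06*(t0-m[0]),"th",np.degrees(theta(m,t0)).round(1));print(json.dumps(out))
E
python3 - <<'E'
from h import *
S=[]
t0=-1
for i,t in enumerate((6.3,6.35,6.4,6.45)):
    g=glass_angle(cv2.imread(f"pics/../pics/s{i}.png")[:,:,::-1].copy()) if 0 else None
a=[]
for i in range(2):
    t=arm.get_obs()["clock"];g=glass_angle(optics.camera("top")[0]);print(t,g)
    a.append((t,g[0][0]))
S=[(6.3,51.3),(6.35,55.1),(6.4,57.5),(6.45,61.4)]+a
json.dump(S,open("S.json","w"));m=fit(S);print(m);rows(m,10)
E
```

```text
6.5 [(63.7, 100.3, [259, 168, 23, 22, 282])]
6.55 [(67.6, 100.7, [258, 170, 23, 22, 284])]
(np.float64(6.3), np.float64(0.8984283429435561), np.float64(1.1165320732672552))
t0 6.6 err [ -51.4 -198.3   23.9] w 1.0985320732672552 th 70.5
[[0.0118, 0.0043, 0.0007, 0], [0.0131, 0.0128, 0.0018, 0], [0.0138, 0.019, 0.0027, 0], [0.0141, 0.0228, 0.0033, 0], [0.0139, 0.0242, 0.0035, 0], [0.0132, 0.0233, 0.0035, 0], [0.012, 0.0201, 0.0033, 0], [0.0104, 0.0145, 0.0027, 0], [0.0083, 0.0066, 0.0018, 0], [0.0057, -0.0036, 0.0007, 0]]
```

>>> apply_moves(plan=[[0.0118,0.0043,0.0007,0],[0.0131,0.0128,0.0018,0],[0.0138,0.019,0.0027,0],[0.0141,0.0228,0.0033,0],[0.0139,0.0242,0.0035,0],[0.0132,0.0233,0.0035,0],[0.012,0.0201,0.0033,0],[0.0104,0.0145,0.0027,0],[0.0083,0.0066,0.0018,0],[0.0057,-0.0036,0.0007,0]], hand=1)

```text
clock: 7.6
tcp_pos: [516.4, 152.8, 190.9]
tool_rot: [-0.0, 0.204, 0.979, -0.0]
force: [0.1, -0.6, 0.4]
opening: 77.0
finger_force: 0.0
```

```bash
cat >> h.py <<'E'
def wrist():
    o=arm.get_obs();p,_=optics.camera("wrist");return o,p
def wpt(o,u,v,z):
    m=optics.camera_model("wrist");K=m["K"];M=m["tool_from_camera"];T=rot(o["tool_rot"])
    d=T@M[:3,:3]@np.array([(u-K[0,2])/K[0,0],-(v-K[1,2])/K[1,1],-1]);c=o["tcp_pos"]+T@M[:3,3]
    return (c+d*(z-c[2])/d[2])[:2]
E
python3 - <<'E'
from h import *
o,p=wrist();cv2.imwrite("pics/w2.png",p[:,:,::-1]);print(o["clock"],o["tcp_pos"])
h=cv2.cvtColor(p,cv2.COLOR_RGB2HSV);m=((h[:,:,0]>=20)&(h[:,:,0]<=32)&(h[:,:,1]>190)&(h[:,:,2]>150)).astype(np.uint8);print(m.sum(),cv2.boundingRect(m))
t=arm.get_obs()["clock"];print(t,glass_angle(optics.camera("top")[0]))
E
```

```text
7.6 [516.38363789 152.83391306 190.90175703]
0 (0, 0, 0, 0)
7.65 []
```

View pics/w2.png

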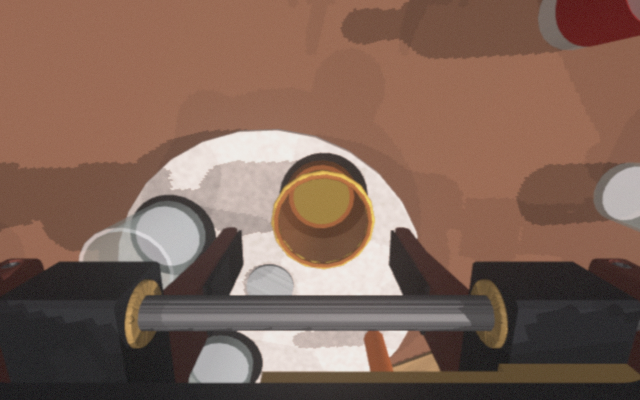

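The wrist view shows the banded rim centred near (323,218) between the open fingers, within about 5 mm of where it should be. I'll measure the rim automatically and begin following, planning one call at a time.

```bash
cat >> h.py <<'E'
def rim(p):
    h=cv2.cvtColor(p,cv2.COLOR_RGB2HSV);m=((h[:,:,0]>=8)&(h[:,:,0]<=32)&(h[:,:,1]>150)&(h[:,:,2]>70)).astype(np.uint8);m[285:]=0
    m=cv2.morphologyEx(m,cv2.MORPH_OPEN,np.ones((2,2)))
    n,l,s,c=cv2.connectedComponentsWithStats(m);cand=[i for i in range(1,n) if s[i,2]>50 and s[i,3]>50 and s[i,2]<130]
    if not cand:return None
    i=max(cand,key=lambda i:s[i,4]);x,y=np.nonzero(l==i)[::-1]
    return cv2.fitEllipse(cv2.convexHull(np.stack([x,y],1).astype(np.int32))),s[i].tolist()
def meas(S):
    o,p=wrist();e=rim(p);q=wpt(o,*e[0][0],125);d=q-C;a=np.degrees(np.arctan2(d[1],d[0]));b=S[-1][1];a=b+(a-b)%360
    print("t",o["clock"],"glass",q.round(1),"tcp-glass",(o["tcp_pos"][:2]-q).round(1),"z",o["tcp_pos"][2].round(1),"r",np.hypot(*d).round(1),"a",a.round(1),e[0][1],e[1])
    S.append((o["clock"],float(a)));json.dump(S,open("S.json","w"));return S
E
python3 - <<'E'
from h import *
S=json.load(open("S.json"))
p=cv2.imread("pics/w2.png")[:,:,::-1].copy();e=rim(p);print(e)
o=arm.get_obs();o["tcp_pos"]=np.array([516.4,152.8,190.9]);o["tool_rot"]=np.array([0,.204,.979,0])/np.hypot(.204,.979)
q=wpt(o,*e[0][0],125)-C;a=np.degrees(np.arctan2(q[1],q[0]));print(q,np.hypot(*q),a)
S.append((7.6,float(a)))
S=meas(S);m=fit(S);print(m);
print([ (t,round(x-float(np.degrees(theta(m,t))),1)) for t,x in S]);rows(m,3)
E
```

```text
(((323.5368347167969, 221.31446838378906), (92.79289245605469, 98.02198028564453), 85.16275024414062), [275, 175, 98, 93, 1436])
[-63.37964626  79.99378819] 102.05873655804156 128.3900352226208
t 7.7 glass [512.6 150.5] tcp-glass [4.  0.7] z 191.5 r 102.4 a 134.0 (94.8263931274414, 97.87454223632812) [263, 166, 99, 94, 1342]
(np.float64(6.3), np.float64(0.9043133535465693), np.float64(1.0671815199302506))
[(6.3, -0.5), (6.35, 0.2), (6.4, -0.4), (6.45, 0.5), (6.5, -0.3), (6.55, 0.6), (7.6, -0.0), (7.7, -0.1)]
t0 7.75 err [6.4 5.7 1.6] w 0.9801815199302506 th 136.9
[[0.0037, -0.0114, 0.0004, 0], [0.0036, -0.0133, 0.0008, 0], [0.0018, -0.0116, 0.0004, 0], [-0.0, -0.0096, -0.0, 0], [-0.0009, -0.0095, 0.0, 0], [-0.0018, -0.0093, 0.0, 0], [-0.0026, -0.009, 0.0, 0], [-0.0035, -0.0087, 0.0, 0], [-0.0042, -0.0083, 0.0, 0], [-0.0049, -0.0078, 0.0, 0]]
```

>>> apply_moves(plan=[[0.0037,-0.0114,0.0004,0],[0.0036,-0.0133,0.0008,0],[0.0018,-0.0116,0.0004,0],[0,-0.0096,0,0],[-0.0009,-0.0095,0,0],[-0.0018,-0.0093,0,0],[-0.0026,-0.009,0,0],[-0.0035,-0.0087,0,0],[-0.0042,-0.0083,0,0],[-0.0049,-0.0078,0,0]])

```text
clock: 8.75
tcp_pos: [486.1, 56.8, 189.7]
tool_rot: [-0.0, 0.205, 0.979, -0.0]
force: [0.8, -0.7, -0.6]
opening: 88.0
finger_force: 0.0
```

```bash
cat > step.py <<'E'
from h import *
S=meas(json.load(open("S.json")));m=fit(S)
print([round(x-float(np.degrees(theta(m,t))),1) for t,x in S][-4:]);rows(m,3)
E
python3 step.py
```

```text
t 8.75 glass [471.   58.6] tcp-glass [15.  -1.8] z 189.7 r 114.1 a 189.2 (64.1861572265625, 97.50784301757812) [267, 161, 88, 71, 1216]
[0.6, 0.6, 0.6, -0.7]
t0 8.8 err [ 0.2  0.6 -0.3] w 0.9060553453900603 th 192.5
[[-0.0057, -0.0072, -0.0001, 0], [-0.0063, -0.0068, -0.0002, 0], [-0.0068, -0.006, -0.0001, 0], [-0.0072, -0.0052, 0.0, 0], [-0.0076, -0.0045, 0.0, 0], [-0.0079, -0.0038, 0.0, 0], [-0.0081, -0.0031, 0.0, 0], [-0.0083, -0.0023, 0.0, 0], [-0.0084, -0.0016, 0.0, 0], [-0.0084, -0.0009, 0.0, 0]]
```

```bash
python3 - <<'E'
from h import *
o,p=wrist();cv2.imwrite("pics/w3.png",p[:,:,::-1]);print(o["clock"],o["tcp_pos"])
T=rot(o["tool_rot"]);print(rim(p),wpt(o,*rim(p)[0][0],125)-o["tcp_pos"][:2])
E
```

```text
8.8 [486.28838497  55.72661431 189.65952183]
(((310.51446533203125, 214.2380828857422), (94.89478302001953, 100.5029525756836), 11.598013877868652), [263, 163, 97, 102, 1507]) [-4.3453285  -1.76574044]
```

View pics/w3.png

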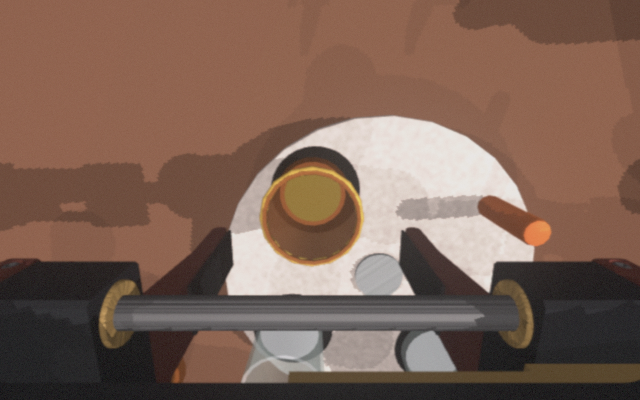

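The rim is centred near (312,215), so the tool is within 5 mm of the mouth. The earlier reading was a broken rim outline. I'll replace it, make the detector close gaps, and continue.

```bash
sed -i 's/m=cv2.morphologyEx(m,cv2.MORPH_OPEN,np.ones((2,2)))/m=cv2.morphologyEx(m,cv2.MORPH_CLOSE,np.ones((5,5)))/' h.py
python3 - <<'E'
from h import *
S=json.load(open("S.json"))[:-1]
p=cv2.imread("pics/w3.png")[:,:,::-1].copy();print(rim(p))
d=np.array([486.3-4.3,55.7-1.8])-C;a=np.degrees(np.arctan2(d[1],d[0]))%360;print(a,np.hypot(*d));S.append((8.8,float(a)));json.dump(S,open("S.json","w"))
m=fit(S);print([round(x-float(np.degrees(theta(m,t))),1) for t,x in S]);rows(m,3)
E
```

```text
(((310.8649597167969, 213.69329833984375), (98.07624816894531, 101.97884368896484), 163.9004669189453), [262, 161, 100, 103, 2902])
192.68976723232672 104.24634286151246
[-0.6, 0.1, -0.5, 0.4, -0.3, 0.6, 0.4, 0.3, -0.4]
t0 8.85 err [-1.2  6.7 -0.4] w 0.9076451872022542 th 195.7
[[-0.0071, -0.0082, -0.0001, 0], [-0.0084, -0.0088, -0.0002, 0], [-0.0081, -0.0069, -0.0001, 0], [-0.0075, -0.0048, 0.0, 0], [-0.0078, -0.0041, 0.0, 0], [-0.0081, -0.0033, 0.0, 0], [-0.0083, -0.0026, 0.0, 0], [-0.0084, -0.0019, 0.0, 0], [-0.0085, -0.0011, 0.0, 0], [-0.0085, -0.0004, 0.0, 0]]
```

>>> apply_moves(plan=[[-0.0071,-0.0082,-0.0001,0],[-0.0084,-0.0088,-0.0002,0],[-0.0081,-0.0069,-0.0001,0],[-0.0075,-0.0048,0,0],[-0.0078,-0.0041,0,0],[-0.0081,-0.0033,0,0],[-0.0083,-0.0026,0,0],[-0.0084,-0.0019,0,0],[-0.0085,-0.0011,0,0],[-0.0085,-0.0004,0,0]])

```text
clock: 9.85
tcp_pos: [543.6, -13.7, 190.1]
tool_rot: [-0.0, 0.205, 0.979, 0.0]
force: [0.4, -0.7, -0.6]
opening: 87.7
finger_force: 0.0
```

```bash
python3 step.py
```

```text
t 9.85 glass [541.5 -15.3] tcp-glass [2.1 1.6] z 190.1 r 101.3 a 245.4 (99.95782470703125, 100.55631256103516) [262, 165, 101, 102, 3779]
[0.5, 0.4, -0.2, -0.3]
t0 9.9 err [-2.   1.7 -0.2] w 0.84253503507952 th 248.0
[[-0.009, 0.0004, -0.0, 0], [-0.0095, 0.0009, -0.0001, 0], [-0.0087, 0.0018, -0.0, 0], [-0.0078, 0.0026, 0.0, 0], [-0.0075, 0.0032, 0.0, 0], [-0.0072, 0.0038, 0.0, 0], [-0.0068, 0.0043, 0.0, 0], [-0.0064, 0.0048, 0.0, 0], [-0.0059, 0.0052, 0.0, 0], [-0.0054, 0.0057, 0.0, 0]]
```

Tracking error is under 3 mm, so I'll continue.

>>> apply_moves(plan=[[-0.009,0.0004,0,0],[-0.0095,0.0009,-0.0001,0],[-0.0087,0.0018,0,0],[-0.0078,0.0026,0,0],[-0.0075,0.0032,0,0],[-0.0072,0.0038,0,0],[-0.0068,0.0043,0,0],[-0.0064,0.0048,0,0],[-0.0059,0.0052,0,0],[-0.0054,0.0057,0,0]])

```text
clock: 10.9
tcp_pos: [624.6, -13.1, 190.2]
tool_rot: [0.0, 0.205, 0.979, 0.0]
force: [0.1, 0.1, -0.0]
opening: 87.8
finger_force: 0.0
```

```bash
python3 step.py
```

```text
t 10.9 glass [627.6 -10.5] tcp-glass [-3.  -2.5] z 190.2 r 97.8 a 296.7 (99.4885482788086, 101.01310729980469) [271, 170, 101, 102, 4564]
[0.2, -0.7, -1.1, 1.0]
t0 10.95 err [-5.3 -1.  -0.1] w 0.784293624891206 th 297.9
[[-0.0058, 0.0071, -0.0, 0], [-0.0062, 0.0081, -0.0, 0], [-0.0047, 0.0076, -0.0, 0], [-0.003, 0.007, 0.0, 0], [-0.0024, 0.0072, 0.0, 0], [-0.0018, 0.0073, 0.0, 0], [-0.0013, 0.0073, 0.0, 0], [-0.0007, 0.0074, 0.0, 0], [-0.0002, 0.0073, 0.0, 0], [0.0003, 0.0073, 0.0, 0]]
```

>>> apply_moves(plan=[[-0.006,0.0071,0,0],[-0.0064,0.0083,0,0],[-0.0047,0.0078,0,0],[-0.003,0.0072,0,0],[-0.0024,0.0073,0,0],[-0.0018,0.0074,0,0],[-0.0013,0.0074,0,0],[-0.0007,0.0075,0,0],[-0.0002,0.0074,0,0],[0.0003,0.0074,0,0]])

```text
clock: 11.95
tcp_pos: [678.3, 45.2, 190.3]
tool_rot: [0.0, 0.205, 0.979, 0.0]
force: [-0.8, -0.2, -0.2]
opening: 87.6
finger_force: 0.0
```

```bash
sed -i 's/m=fit(S)/m=fit(S[-4:])/; s/for t,x in S\]\[-4:\]/for t,x in S[-4:]]/' step.py; python3 step.py
```

```text
t 11.95 glass [ 612. -122.] tcp-glass [ 66.3 167.2] z 190.3 r 200.8 a 638.1 (84.04764556884766, 122.59112548828125) [0, 186, 104, 76, 6670]
[59.5, -30.4, -117.8, 88.6]
t0 12.0 err [ 1.91e+02 -3.20e+00  1.00e-01] w 2.208953632299659 th 555.8
[[0.0299, -0.0345, 0.0, 0], [0.0661, -0.047, 0.0, 0], [0.025, -0.0262, 0.0, 0], [-0.0217, -0.0025, -0.0, 0], [-0.0217, 0.0023, -0.0, 0], [-0.0206, 0.0069, -0.0, 0], [-0.0186, 0.0111, 0.0, 0], [-0.0157, 0.0148, 0.0, 0], [-0.0121, 0.0178, 0.0, 0], [-0.008, 0.0199, 0.0, 0]]
```

The detector picked the big amber glass at the image edge. I'll restrict it to blobs near the expected spot and measure again.

```bash
sed -i 's/i=max(cand,key=lambda i:s\[i,4\])/i=min(cand,key=lambda i:np.hypot(c[i,0]-316,c[i,1]-215))/' h.py
python3 - <<'E'
import json;S=json.load(open("S.json"));json.dump(S[:-1],open("S.json","w"))
E
python3 step.py
```

```text
t 12.0 glass [679.7  56.8] tcp-glass [ -1.2 -10.4] z 190.1 r 98.0 a 348.2 (96.34429168701172, 99.91056823730469) [281, 166, 101, 97, 3990]
[1.1, -1.2, -1.0, 1.0]
t0 12.05 err [ -3.7 -12.6   0.1] w 0.7497861529341512 th 349.4
[[0.0024, 0.0106, 0.0, 0], [0.0032, 0.0133, 0.0001, 0], [0.0034, 0.0101, 0.0, 0], [0.0034, 0.0064, 0.0, 0], [0.0038, 0.0061, 0.0, 0], [0.0042, 0.0058, 0.0, 0], [0.0046, 0.0054, 0.0, 0], [0.0049, 0.005, 0.0, 0], [0.0052, 0.0047, 0.0, 0], [0.0055, 0.0042, 0.0, 0]]
```

>>> apply_moves(plan=[[0.003,0.013,0,0],[0.0036,0.014,0,0],[0.0034,0.0101,0,0],[0.0036,0.0068,0,0],[0.004,0.0065,0,0],[0.0044,0.0062,0,0],[0.0048,0.0058,0,0],[0.0052,0.0053,0,0],[0.0055,0.005,0,0],[0.0058,0.0045,0,0]])

```text
clock: 13.05
tcp_pos: [669.2, 133.2, 190.2]
tool_rot: [-0.0, 0.205, 0.979, -0.0]
force: [0.4, 0.2, -0.0]
opening: 87.8
finger_force: 0.0
```

```bash
sed -i 's/S\[-4:\]/S[-3:]/g' step.py; python3 step.py
```

```text
t 13.05 glass [665.6 132. ] tcp-glass [3.6 1.2] z 190.2 r 98.7 a 394.0 (99.29042053222656, 100.23137664794922) [262, 163, 101, 102, 3356]
[0.1, -0.2, 0.1]
t0 13.1 err [ 4.1 -1.2  0.4] w 0.7222328645315774 th 396.0
[[0.0074, 0.0033, 0.0001, 0], [0.0086, 0.0027, 0.0002, 0], [0.0077, 0.0023, 0.0001, 0], [0.0067, 0.0019, 0.0, 0], [0.0068, 0.0015, 0.0, 0], [0.0068, 0.001, 0.0, 0], [0.0068, 0.0005, 0.0, 0], [0.0068, 0.0, 0.0, 0], [0.0067, -0.0004, 0.0, 0], [0.0066, -0.0009, 0.0, 0]]
```

One more second for margin, then I'll back off.

>>> apply_moves(plan=[[0.0074,0.0033,0.0001,0],[0.0086,0.0027,0.0002,0],[0.0077,0.0023,0.0001,0],[0.0067,0.0019,0,0],[0.0068,0.0015,0,0],[0.0068,0.001,0,0],[0.0068,0.0005,0,0],[0.0068,0,0,0],[0.0067,-0.0004,0,0],[0.0066,-0.0009,0,0]])

```text
clock: 14.1
tcp_pos: [608.8, 172.3, 189.8]
tool_rot: [-0.0, 0.205, 0.979, -0.0]
force: [-0.5, -0.7, -0.2]
opening: 87.3
finger_force: 0.0
```

```bash
python3 step.py|head -1
```

```text
t 14.1 glass [609.6 174.8] tcp-glass [-0.8 -2.6] z 189.8 r 101.4 a 435.2 (98.21500396728516, 100.4170150756836) [270, 166, 100, 102, 2782]
```

I followed the glass from 7.7 to 14.1 s. Now I'll rise and back away.

>>> apply_moves(plan=[[0.004,0,-0.01,0],[0.002,0,-0.02,0],[0,0,-0.025,0],[0.01,-0.005,-0.02,0],[0.02,-0.01,-0.01,0],[0.025,-0.015,0,0],[0.025,-0.015,0,0],[0.025,-0.015,0,0],[0.025,-0.015,0,0],[0.02,-0.01,0,0]])

```text
clock: 15.15
tcp_pos: [431.0, 156.7, 276.1]
tool_rot: [0.001, 0.206, 0.979, 0.0]
force: [0.2, 0.1, 0.9]
opening: 88.0
finger_force: 0.0
```

>>> apply_moves(plan=[[0.015,-0.01,0,0],[0.005,0,0,0],[0,0,0,0],[0,0,0,0],[0,0,0,0],[0,0,0,0],[0,0,0,0],[0,0,0,0],[0,0,0,0],[0,0,0,0]])

```text
clock: 16.15
tcp_pos: [410.0, 155.9, 274.8]
tool_rot: [-0.0, 0.205, 0.979, -0.0]
force: [0.6, 0.3, 0.1]
opening: 87.8
finger_force: 0.0
```

```bash
python3 - <<'E'
from h import *
o=arm.get_obs();print(o["clock"],o["tcp_pos"],o["force"])
for i in range(130):
    t=arm.get_obs()["clock"];p,_=optics.camera("top")
    if i%20==0: print(t,glass_angle(p))
p,_=show("late")
E
```

```text
16.15 [410.04204662 155.90523    274.80729499] [0.58529372 0.25272009 0.11519743]
16.15 [(144.7, 97.8, [272, 208, 20, 22, 260])]
17.15 [(176.4, 99.6, [289, 214, 19, 22, 265])]
18.15 [(-159.5, 100.6, [301, 212, 22, 22, 290])]
19.15 [(-136.1, 100.1, [312, 204, 22, 23, 299])]
20.15 [(-115.0, 99.4, [318, 194, 23, 23, 303])]
21.15 [(-96.6, 99.3, [321, 184, 22, 23, 299])]
22.15 [(-81.5, 100.4, [321, 176, 22, 22, 295])]
```

Still coasting at about 0.25 rad/s, so it needs roughly 5 s more.

>>> apply_moves(plan=[[0,0,0,0],[0,0,0,0],[0,0,0,0],[0,0,0,0],[0,0,0,0],[0,0,0,0],[0,0,0,0],[0,0,0,0],[0,0,0,0],[0,0,0,0]])

```text
clock: 23.7
tcp_pos: [410.0, 155.9, 274.8]
tool_rot: [-0.0, 0.205, 0.979, 0.0]
force: [1.1, 0.4, -0.5]
opening: 88.1
finger_force: 0.0
```

>>> apply_moves(plan=[[0,0,0,0],[0,0,0,0],[0,0,0,0],[0,0,0,0],[0,0,0,0],[0,0,0,0],[0,0,0,0],[0,0,0,0],[0,0,0,0],[0,0,0,0]])

```text
clock: 24.7
tcp_pos: [410.0, 155.9, 274.8]
tool_rot: [0.0, 0.205, 0.979, -0.0]
force: [-0.6, 0.6, 0.1]
opening: 88.1
finger_force: 0.0
```

>>> apply_moves(plan=[[0,0,0,0],[0,0,0,0],[0,0,0,0],[0,0,0,0],[0,0,0,0],[0,0,0,0],[0,0,0,0],[0,0,0,0],[0,0,0,0],[0,0,0,0]])

```text
clock: 25.7
tcp_pos: [410.0, 155.9, 274.8]
tool_rot: [-0.0, 0.205, 0.979, 0.0]
force: [0.3, 0.0, 0.0]
opening: 88.1
finger_force: 0.0
```

>>> apply_moves(plan=[[0,0,0,0],[0,0,0,0],[0,0,0,0],[0,0,0,0],[0,0,0,0],[0,0,0,0],[0,0,0,0],[0,0,0,0],[0,0,0,0],[0,0,0,0]])

```text
clock: 26.7
tcp_pos: [410.0, 155.9, 274.8]
tool_rot: [0.0, 0.205, 0.979, -0.0]
force: [-0.4, -0.3, -0.5]
opening: 87.8
finger_force: 0.0
```

>>> apply_moves(plan=[[0,0,0,0],[0,0,0,0],[0,0,0,0],[0,0,0,0],[0,0,0,0],[0,0,0,0],[0,0,0,0],[0,0,0,0],[0,0,0,0],[0,0,0,0]])

```text
clock: 27.7
tcp_pos: [410.0, 155.9, 274.9]
tool_rot: [0.0, 0.205, 0.979, 0.0]
force: [0.3, -0.2, 0.1]
opening: 87.8
finger_force: 0.0
```

```bash
python3 - <<'E'
from h import *
print(arm.get_obs()["clock"],glass_angle(optics.camera("top")[0]))
E
```

```text
27.7 [(-46.8, 99.9, [312, 159, 22, 22, 280])]
```

>>> apply_moves(plan=[[0,0,0,0],[0,0,0,0],[0,0,0,0],[0,0,0,0],[0,0,0,0],[0,0,0,0],[0,0,0,0],[0,0,0,0],[0,0,0,0],[0,0,0,0]])

```text
clock: 28.75
tcp_pos: [410.0, 155.9, 274.8]
tool_rot: [-0.0, 0.205, 0.979, -0.0]
force: [0.5, 0.5, -0.3]
opening: 88.0
finger_force: 0.0
```

>>> apply_moves(plan=[[0,0,0,0],[0,0,0,0],[0,0,0,0],[0,0,0,0],[0,0,0,0],[0,0,0,0],[0,0,0,0],[0,0,0,0],[0,0,0,0],[0,0,0,0]])

```text
clock: 29.75
tcp_pos: [410.0, 155.9, 274.8]
tool_rot: [-0.0, 0.205, 0.979, -0.0]
force: [-0.8, 0.5, -0.9]
opening: 88.0
finger_force: 0.0
```

```bash
python3 - <<'E'
from h import *
p,_=show("end");o=arm.get_obs();print(o["clock"],glass_angle(p),o["force"])
E
```

```text
29.8 [(-46.8, 99.9, [312, 159, 22, 22, 278])] [-0.0877793  -0.13478777  0.67619081]
```

View pics/end.png

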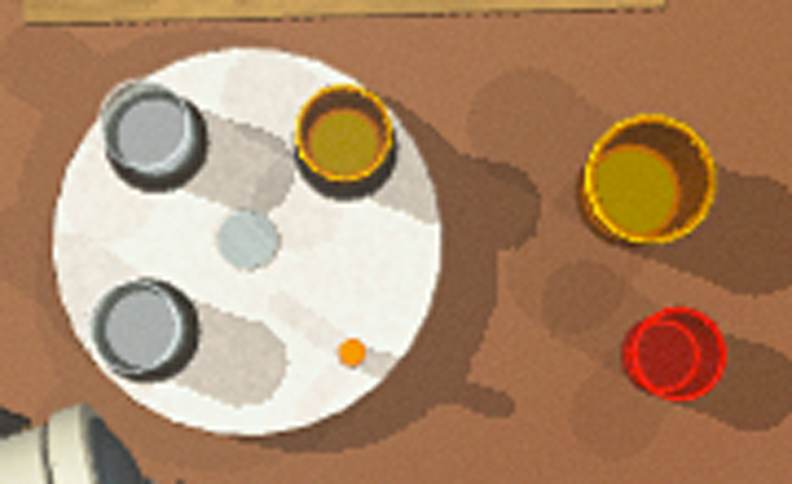

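The turntable has stopped: the glass angle was unchanged over 2 s. All three glasses stand in their places, with the banded one at crop (345,133), and the bystanders in view are undisturbed.

```bash
python3 -c "
from cell import arm
print(arm.sign_off())"
```

```text
the job is handed in; nothing more can be done
None
```

The job is handed in at about 30 s: the turntable ran free at about one turn in 5.7 s, the tool followed the banded glass for about 6.4 s (largest measured offset about 13 mm, some 6.5 cm above the rim), and the platter then stopped by itself with all three glasses in place.

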